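# Change the batch in the tilting air-cleaning pot

### The arm

A 6-joint arm with a two-finger parallel gripper is mounted at the origin on the work surface. World frame = base frame: x ahead of the robot, y to its left, z up, the work surface at z = 0. Lengths are in mm, angles in rad, forces in N, time in s.
With the tool pointing down it reaches from about 250 to 850 mm from the base axis. Payload 12.5 kg.
Tool frame: the origin (TCP) lies at the very end of the fingers, on their centre line; the grasp point (between the pads) lies 19 mm behind it; z points along the fingers, y is the line along which they close (so a half turn about z gives the same grasp; the last joint's range is limited). The gripper opens to 93 mm and grips with 3 to 60 N. Pads are 15 mm wide; open, the fingers measure 128 mm over their backs; the gripper's body (75 mm by 188 mm) begins 65 mm behind the grasp point.
Start: joints at [-1.366, 0.351, 1.652, -0, 1.139, -0.085], TCP at [157.188, -527.045, 218.633] pointing down, gripper open.
Joint ranges: [-2.75, 2.75], [-0.79, 2.1], [0.01, 2.65], [-1.57, 4.71], [0.07, 3.14], [-2.87, 2.87]. Speed limits (rad/s): [2.22, 2.22, 2.79, 3.14, 3.14, 3.14].

### API

Orientations are given as a unit quaternion [w, x, y, z].
In Python, from plant import robot gives the robot as it stands. Calls block until the motion is done:
- robot.movep(position, orientation): joint-space move of the TCP to a pose.
- robot.movel(position, max_speed=150, frame=None, f_stop=None): straight line of the TCP; frame=None keeps the orientation; max_speed is the mean speed in mm/s. With f_stop (N) it stops when the force on the tool has changed by that much, and returns True; else False.
- robot.move_joints(angles): joint-space move.
- robot.command_gripper(opening): finger opening in mm; the grip force is fixed at half the most; returns when the fingers have stopped.
- robot.dwell(seconds).
- robot.solve_ik(position, orientation): joint angles nearest the present ones, or None.
- robot.get_image(name): name is "scene" or "top" or "wrist"; returns the picture (400x640x3 uint8, blue, green, red); there is no depth.
- robot.camera_model(name): a dict with "fov_y" (degrees; the focal length in pixels is half the picture's height over the tangent of half this angle, whatever the lens; pixels are square), "cx", "cy" (the principal point, pixels), "rvec" (rotation vector, rad) and "tvec" (3), from world to camera coordinates, as OpenCV has them. Camera axes: x right, y down, z forward; pixel columns grow to the right and rows downward; lengths in mm; the calibration is good to about 2 mm. The wrist camera is an equidistant fisheye: a pixel r from the principal point sees the ray r / f radians off the axis. A picture is of the moment at which its call begins: read the wrist's pose just before it. camera_model takes no time and is no camera call; for the wrist camera it gives the pose at the moment of the call.
A pose or a line that the arm cannot do raises robot.MotionError and nothing moves.
- robot.finish_job(): hands the job in; it is judged then, once.
Readings, each from a call of its own:
- robot.read_t(): time.
- robot.read_joint_pos(): joint angles.
- robot.read_joint_vel(): joint speeds.
- robot.read_effort(): joint torques, N m.
- robot.read_tool_pos(): TCP position.
- robot.read_tool_rot(): TCP orientation.
- robot.read_wrist_force(): force on the tool from outside, world axes, zero at the start.
- robot.read_torque(): the same for the moment, N m.
- robot.read_grip_width(): finger opening in mm.
- robot.read_finger_force(): force on a finger pad.
Only numpy, scipy, OpenCV 4.12 (cv2) and the standard library are available. Lean on these libraries where they do the work, as an engineer would, in place of code of your own. Each camera call takes 0.05 s, during which the arm holds its last target. There are 200 camera calls.

### The job

Change the batch in the air-cleaning pot: turn the air valve fully shut, tip the pot right over with its lever so that every finished link casting drops into the black tray, and stand it fully upright again. Then put all the raw tee castings from the plaster board into the pot, and only after that turn the air valve fully open. The valve must stay shut whenever the pot is tilted; any link that misses the tray or tee that misses the pot still has to get there, and the jar, tub and wrench are to be left alone.

Things in the scene. Friction and masses are not known exactly. Their poses are not given: they have to be found in the camera images.
- pot (a joint): tilt of the open steel pot, rad: 0 = upright (hard stop), 2.3 = tipped right over (hard stop). Counterbalanced; hinge friction holds it where it is left; about 3 N at the grip bar moves it. It turns about the cradle's x axis (right-hand rule): mouth towards the cradle's -y, over the tray; the lever swings up and over from +y to -y.
- pot_grip (a point): grip point of the pot's lever: a round black bar 16 mm in diameter, 90 mm long, parallel to the cradle's x axis, 118 to 208 mm from the pot's middle on the cradle's -x side; this point is 168 mm out. It circles the pivot at 120 mm radius; with the pot upright the lever stands 0.44 rad above level on the cradle's +y side. The bar may turn between finger pads.
- pot_mid (a point): middle of the pot, on its pivot axis, 165 mm above the bench. The pot is round, open on top, 100 mm high, 164 mm in diameter outside at the rim and 136 mm at the bottom, walls 4 mm, bottom 5 mm; with the pot upright its rim is 50 mm above this point.
- cradle: fixed blue cradle: two upright plates 12 mm thick, 70 mm wide, 185 mm high, standing 101 mm either side of the pot along this frame's x axis; origin on the bench under the pot's middle, z up.
- tray: fixed black open tray 174 (x) x 260 (y) x 55 mm high, walls 4 mm, under the pot and reaching out 210 mm or so to the cradle's -y side; origin at the centre of its underside, axes parallel to the cradle's.
- valve (a joint): angle of the ball valve's handle, rad: 0 = in line with the pipe = open (hard stop), 1.571 = square across the pipe = shut (hard stop). It grows anticlockwise seen from above. Stiff: about 5 N at 75 mm from the stem turns it, and it stays where it is left.
- valve_tip (a point): outer end of the valve's black handle, at mid thickness. The handle is a flat level bar 18 mm wide, 12 mm thick, reaching 98 mm from the stem; it points from the stem to this point, 119 mm above the bench. Nothing lies round its sweep.
- valve_stem (a point): point on the valve's vertical stem axis at the height of the handle, 119 mm above the bench; its x axis runs along the pipe (26 mm in diameter, its axis 75 mm above the bench, 150 mm long between two risers out of the bench), to the side where the handle points when open.
- board: fixed white plaster board 260 x 220 x 12 mm on the bench, on which the raw castings wait; origin at the centre of its underside.
- link1: finished link casting, bright steel, dumbbell-shaped: two upright discs 26 mm in diameter and 24 mm high joined by a web, 60 mm long in all; origin at its centre, x along its length. It starts in the pot. May be absent (None). About 90 g.
- link2: finished link casting, bright steel, dumbbell-shaped: two upright discs 26 mm in diameter and 24 mm high joined by a web, 60 mm long in all; origin at its centre, x along its length. It starts in the pot. May be absent (None). About 90 g.
- link3: finished link casting, bright steel, dumbbell-shaped: two upright discs 26 mm in diameter and 24 mm high joined by a web, 60 mm long in all; origin at its centre, x along its length. It starts in the pot. May be absent (None). About 90 g.
- tee1: raw tee casting, dark steel: a bar 66 (x) x 26 (y) x 20 (z) mm with a round boss 22 mm in diameter standing 18 mm out of the middle of its +z face; origin at the centre of the bar. It starts on the board, boss up, at any yaw. May be absent (None). About 110 g.
- tee2: raw tee casting, dark steel: a bar 66 (x) x 26 (y) x 20 (z) mm with a round boss 22 mm in diameter standing 18 mm out of the middle of its +z face; origin at the centre of the bar. It starts on the board, boss up, at any yaw. May be absent (None). About 110 g.
- tee3: raw tee casting, dark steel: a bar 66 (x) x 26 (y) x 20 (z) mm with a round boss 22 mm in diameter standing 18 mm out of the middle of its +z face; origin at the centre of the bar. It starts on the board, boss up, at any yaw. May be absent (None). About 110 g.
- tee4: raw tee casting, dark steel: a bar 66 (x) x 26 (y) x 20 (z) mm with a round boss 22 mm in diameter standing 18 mm out of the middle of its +z face; origin at the centre of the bar. It starts on the board, boss up, at any yaw. May be absent (None). About 110 g.
- jar: bystander: closed low white jar 80 mm in diameter, 55 mm high, origin under its centre; leave it alone
- wrench: bystander: wrench lying on the bench; leave it alone
- tub: bystander: open yellow tub 90 mm in diameter, 70 mm high, origin under its centre; leave it alone
Mind the look-alikes: they are no part of the job. Leave any purple look-alike of the link1 alone. What is shaped like the tee2 but orange is not meant.

How it is judged (in metres and radians):
On the way, in this order (a step that is already met when the one before it is completed fails the run):
1. the air valve is fully shut, with the pot still upright (value of joint valve above 1.5 rad and value of joint pot below 0.06 rad), for 0.2 s.
2. the pot is tipped well over, the valve shut (value of joint pot above 1.7 rad and value of joint valve above 1.5 rad), for 0.2 s.
3. the pot stands upright again and every link lies in the tray, the valve shut (all of step 1 and x of link1 in the frame of tray between -0.085 and 0.085 m and y of link1 in the frame of tray between -0.128 and 0.128 m and height (world z) of each of link1, link2, link3 below 0.065 m and x of link2 in the frame of tray between -0.085 and 0.085 m and y of link2 in the frame of tray between -0.128 and 0.128 m and x of link3 in the frame of tray between -0.085 and 0.085 m and y of link3 in the frame of tray between -0.128 and 0.128 m), for 0.2 s.
4. every tee lies in the upright pot, the valve still shut (all of step 1 and horizontal distance between each of tee1, tee2, tee3, tee4 and pot_mid below 0.07 m and height (world z) of tee1 between 0.11 and 0.215 m and height (world z) of tee2 between 0.11 and 0.215 m and height (world z) of tee3 between 0.11 and 0.215 m and height (world z) of tee4 between 0.11 and 0.215 m), for 0.2 s.
5. the air valve is fully open (value of joint valve below 0.07 rad), for 0.2 s.
At the end, for the whole second after the job is handed in: The valve handle is within 0.07 rad of its open stop, the pot within 0.06 rad of upright, every link's centre inside the tray's walls and below 65 mm, every tee's centre within 70 mm of the pot's axis between its floor and its rim, and all castings at rest (value of joint valve below 0.07 rad and value of joint pot below 0.06 rad and x of link1 in the frame of tray between -0.085 and 0.085 m and y of link1 in the frame of tray between -0.128 and 0.128 m and height (world z) of each of link1, link2, link3 below 0.065 m and x of link2 in the frame of tray between -0.085 and 0.085 m and y of link2 in the frame of tray between -0.128 and 0.128 m and x of link3 in the frame of tray between -0.085 and 0.085 m and y of link3 in the frame of tray between -0.128 and 0.128 m and horizontal distance between each of tee1, tee2, tee3, tee4 and pot_mid below 0.07 m and height (world z) of tee1 between 0.11 and 0.215 m and height (world z) of tee2 between 0.11 and 0.215 m and height (world z) of tee3 between 0.11 and 0.215 m and height (world z) of tee4 between 0.11 and 0.215 m and linear speed of each of link1, link2, link3, tee1, tee2, tee3, tee4 below 0.03 m/s); the robot touches nothing.
It fails at once if the pot is tilted (over 0.3 rad) while the valve is not shut (below 1.35 rad) (value of joint pot above 0.3 rad and value of joint valve below 1.35 rad).
It fails at once if the jar, tub or wrench is moved by more than 40 mm (distance of any of jar, wrench, tub from where it was at the start of the episode above 0.04 m).
Of link1, link2, link3 only 2 to 3 are there at a start; the rules pass over those that are not, and their reading is None.
Of tee1, tee2, tee3, tee4 only 2 to 4 are there at a start; the rules pass over those that are not, and their reading is None.
At some moment in a run one of tee1, tee2, tee3, tee4 may be knocked a few centimetres aside while the robot is not near it.
Once in a run the grip may slacken for a moment while it holds something.
It also fails if it takes over 210 s, if anything falls off the work surface, if the arm or the gripper's body presses on something with over 40 N, if the wrist force passes 120 N, or if a joint passes its speed limit or range.

## Working session

There is one attempt and no reset: what is moved stays moved. The work goes in short steps, each a Python script; the robot and the scene stay as the last script left them, time stands still between calls to the robot, and variables do not carry over. Pictures are saved under pics/ and viewed, at most 14 in all, crops included, and the job is handed in when it is done.

```bash
ls; mkdir -p pics
python3 - <<'E'
from plant import robot
import cv2
for n in("scene","top"):
    cv2.imwrite(f"pics/{n}0.png",robot.get_image(n)); print(n,robot.camera_model(n))
print(robot.read_tool_rot(),robot.read_t())
E
```

```text
pics
scene {'fov_y': 53.2226014475379, 'cx': 318.49233718226833, 'cy': 196.890547315741, 'rvec': array([ 0.98346855,  2.61181477, -0.87953423]), 'tvec': array([ 454.31458215, -252.37772214, 1439.49784569])}
top {'fov_y': 46.836415176365705, 'cx': 320.3702273091672, 'cy': 204.09283428467043, 'rvec': array([ 2.14505347, -2.1967353 ,  0.10139318]), 'tvec': array([  28.34806848,  625.12230403, 1330.57845954])}
[-5.14046247e-04  9.89525484e-01  1.44357370e-01 -3.15804326e-05] 0.1
```

View pics/top0.png

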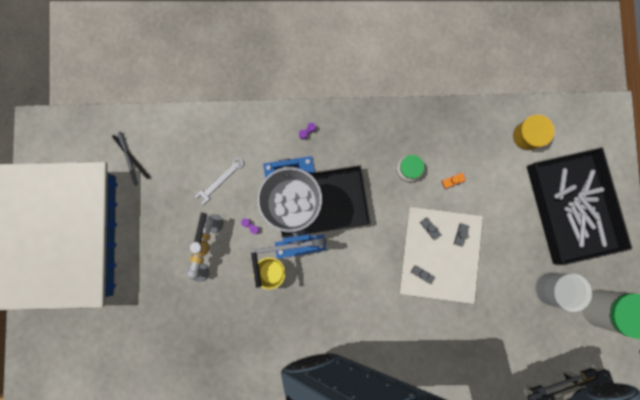

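View pics/scene0.png

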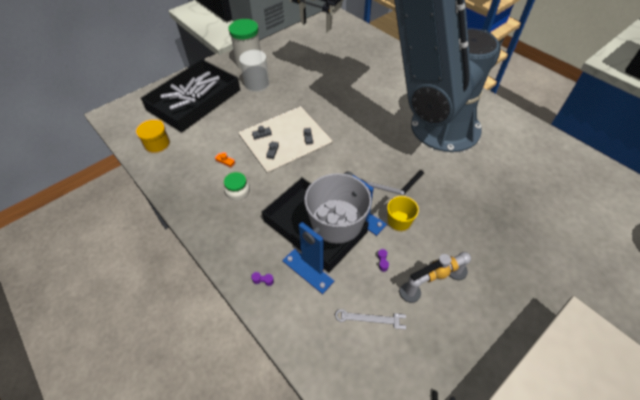

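Top view: the tees are dark at (430,229), (461,235) and (423,274). The pot is at (290,200) with its lever bar at (257,270), and the valve is at (203,245). Look-alikes are purple links at (308,131) and (251,227) and an orange tee at (454,181), all excluded by colour. Next is a close crop and measurements.

```bash
cat > h.py <<'E'
import numpy as np, cv2
from plant import robot
from scipy.spatial.transform import Rotation as R
def cam(n):
    m=robot.camera_model(n); f=200/np.tan(np.radians(m['fov_y']/2))
    Rm=cv2.Rodrigues(np.array(m['rvec']))[0]; return m,f,Rm,np.array(m['tvec'])
def ray(n,u,v,c=None):
    m,f,Rm,t=c or cam(n); x,y=(u-m['cx'])/f,(v-m['cy'])/f
    if n=='wrist':
        r=np.hypot(x,y); k=np.sin(r)/max(r,1e-9); d=np.array([x*k,y*k,np.cos(r)])
    else: d=np.array([x,y,1.])
    return -Rm.T@t, Rm.T@d
def at(n,u,v,z,c=None):
    o,d=ray(n,u,v,c); return o+d*(z-o[2])/d[2]
def proj(n,P,c=None):
    m,f,Rm,t=c or cam(n); p=Rm@np.asarray(P,float)+t
    if n=='wrist':
        r=np.arctan2(np.hypot(p[0],p[1]),p[2]); s=r/np.hypot(p[0],p[1])
        return m['cx']+f*p[0]*s, m['cy']+f*p[1]*s
    return m['cx']+f*p[0]/p[2], m['cy']+f*p[1]/p[2]
def down(yaw):
    """tool down, closing line (tool y) at world angle yaw (mod pi)"""
    return best(yaw)
def q(Rm):
    x=R.from_matrix(Rm).as_quat(); return [x[3],x[0],x[1],x[2]]
def downq(yaw):
    y=np.array([np.cos(yaw),np.sin(yaw),0]); z=np.array([0,0,-1.]); return q(np.c_[np.cross(y,z),y,z])
def best(yaw,p=(500,0,300)):
    return downq(yaw)
E
python3 - <<'E'
from h import *
a=cv2.imread('pics/top0.png')
c=np.hstack([cv2.resize(a[190:300,180:330],None,fx=5,fy=5,interpolation=2)[:550],])
cv2.imwrite('pics/c1.png',c)
for n,u,v,z in [('potrim',290,200,215),('bar',257,270,216),('valve',203,240,119),('t1',430,229,40),('t2',461,235,40),('t3',423,274,40),('tub',270,273,70),('jar',412,168,55)]: print(n,at('top',u,v,z).round())
g=cv2.cvtColor(a[205:305,400:485],cv2.COLOR_BGR2GRAY)
_,b=cv2.threshold(g,110,255,cv2.THRESH_BINARY_INV)
for k in cv2.findContours(b,0,1)[0]:
    if cv2.contourArea(k)>60: 
        r=cv2.minAreaRect(k+[400,205]);print(r, at('top',*r[0],25).round())
E
```

```text
potrim [620.  90. 215.]
bar [445. 176. 216.]
valve [526. 337. 119.]
t1 [ 544. -303.   40.]
t2 [ 525. -393.   40.]
t3 [ 415. -277.   40.]
tub [430. 160.  70.]
jar [ 722. -256.   55.]
((422.2769775390625, 274.0154113769531), (22.078182220458984, 6.697875022888184), 29.744882583618164) [ 414. -278.   25.]
((461.25, 234.75), (9.803059577941895, 19.606117248535156), 18.43494987487793) [ 526. -398.   25.]
((430.2704772949219, 228.02459716796875), (21.126089096069336, 8.834545135498047), 50.19443130493164) [ 548. -308.   25.]
```

View pics/c1.png

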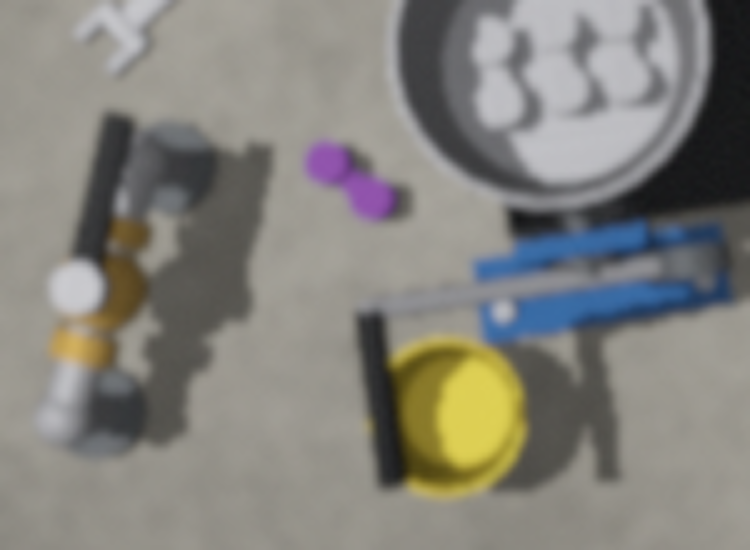

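The crop shows the handle running from the stem at px (195.6,247) to its tip at px (203.6,213.6), in line with the pipe, so the valve is open. The lever bar runs from (254,252) to (258,287), above the yellow tub, and the pot holds 3 bright links. The three dark tees on the white board are the targets; the purple and orange pieces are not.

Run:
```python
from h import *
b1,b2=at('top',254.2,252,216),at('top',258.2,287,216)
print('bar',b1,b2,np.linalg.norm(b1-b2))
ex=(b1-b2)/np.linalg.norm(b1-b2); ey=np.array([-ex[1],ex[0],0]); bm=(b1+b2)/2
print('yaw',np.arctan2(ex[1],ex[0]),'mid from bar',bm+168*ex-120*np.cos(.44)*ey)
a=cv2.imread('pics/top0.png')
# blue plates
hsv=cv2.cvtColor(a,cv2.COLOR_BGR2HSV); m=cv2.inRange(hsv,(100,120,60),(125,255,255)); m[:,:230]=0;m[:,340:]=0
for k in cv2.findContours(m,0,1)[0]:
    if cv2.contourArea(k)>30:
        r=cv2.minAreaRect(k); P=cv2.boxPoints(r); print(r,at('top',*r[0],100).round())
s,t=at('top',195.6,247.4,130),at('top',203.6,213.6,119)
print('stem',s,'tip',t,np.linalg.norm(s-t),np.arctan2(*(t-s)[[1,0]]))
# rim fit
g=cv2.cvtColor(a,cv2.COLOR_BGR2GRAY)
P=lambda u,v:at('top',180+u/5,190+v/5,215)
print('rim L,R,B',P(390,45),P(711,45),P(550,210))
s,t=np.array(s),np.array(t)
th=np.arctan2(*(t-s)[[1,0]])
for w in (0,np.pi):
  for k in (0,.8,1.57):
    p=[s[0]+75*np.cos(th+k),s[1]+75*np.sin(th+k),160]; j=robot.solve_ik(p,downq(th+k+np.pi/2+w)); print(w,k,None if j is None else np.round(j,2))
```

```text
bar [490.56528474 182.64003428 216.        ] [403.28917186 173.49986659 216.        ] 87.75341900037
yaw 0.10434665215117232 mid from bar [625.32183644  87.58872574 216.        ]
((300.703369140625, 250.33871459960938), (6.539412021636963, 48.658851623535156), 79.87532806396484) [492.  71. 100.]
((299.1756591796875, 238.05404663085938), (6.082762718200684, 47.67570877075195), 80.53767395019531) [526.  74. 100.]
((288.6719970703125, 165.8613739013672), (15.351738929748535, 48.28471755981445), 86.34777069091797) [729. 100. 100.]
stem [506.34898753 353.80067261 130.        ] tip [598.50324835 334.99369399 119.        ] 94.69482684679569 -0.2013169690450571
rim L,R,B [624.66979485 171.77017761 215.        ] [620.74013706   8.23176274 215.        ] [538.75658839  91.68993826 215.        ]
0 0 [ 0.46  0.63  1.36 -0.    1.15 -0.91]
0 0.8 [ 0.54  0.67  1.29 -0.    1.18 -1.63]
0 1.57 [ 0.62  0.63  1.35 -0.    1.16 -2.32]
3.141592653589793 0 [ 0.46  0.63  1.36 -0.    1.15  2.23]
3.141592653589793 0.8 [ 0.54  0.67  1.29 -0.    1.18  1.51]
3.141592653589793 1.57 [ 0.62  0.63  1.35 -0.    1.16  0.82]
```

Readings agree: the bar measures 88 mm against 90, the pot's centre is about (622,89), and the handle measures 95 mm against 98. Moving over the valve now.

Run:
```python
from h import *
p=robot.read_tool_pos(); robot.movel([p[0],p[1],340])
th=-0.2; s=np.array([507,354])
g=s+70*np.array([np.cos(th),np.sin(th)])
robot.movep([g[0],g[1],340],downq(th+np.pi/2+np.pi))
robot.movep([g[0],g[1],230],downq(th+np.pi/2+np.pi))
print(robot.read_tool_pos(),robot.read_joint_pos().round(2) if hasattr(robot.read_joint_pos(),'round') else robot.read_joint_pos())
c=cam('wrist'); im=robot.get_image('wrist')
print(proj('wrist',[507,354,119],c),proj('wrist',[s[0]+98*np.cos(th),s[1]+98*np.sin(th),119],c),robot.read_t())
cv2.imwrite('pics/w1.png',im); print(c)
import pickle; pickle.dump(c,open('w1.pkl','wb'))
```

```text
[576.26808153 340.14114041 231.42104745] [0.46 0.56 1.3  0.   1.28 2.23]
(np.float64(319.0840982560014), np.float64(265.84655879990316)) (np.float64(318.9663585616329), np.float64(168.2318798770133)) 4.9833
({'fov_y': 65.70646984690485, 'cx': 318.8786902328173, 'cy': 199.25010662930094, 'rvec': array([-1.87712875,  2.29834476,  0.29554338]), 'tvec': array([448.61499998, 449.15819636, 526.87767892])}, np.float64(309.70691628693146), array([[-0.19992815, -0.97980921, -0.00162501],
       [-0.94834453,  0.19309038,  0.25171166],
       [-0.24631563,  0.05186532, -0.96780091]]), array([448.61499998, 449.15819636, 526.87767892]))
```

View pics/w1.png

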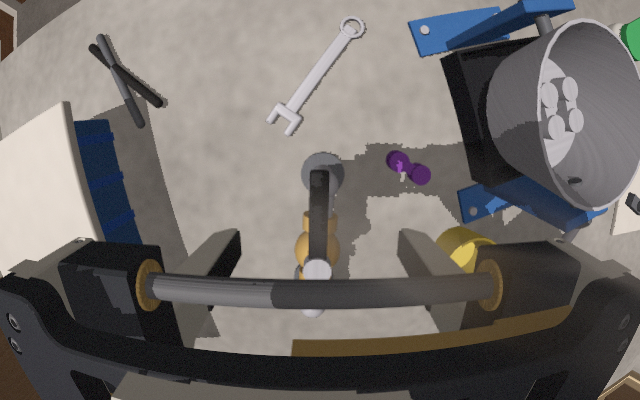

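The wrist view shows the handle from its tip at (319,170) to the stem at (316,268), within 2 px of where I predicted. I'll grip it and turn it.

```bash
cat >> h.py <<'E'
S=np.array([507,354]); TH=-0.2; RV=70
def vpose(k,z=98): 
    a=TH+k; return [S[0]+RV*np.cos(a),S[1]+RV*np.sin(a),z],downq(a+1.5*np.pi)
E
python3 - <<'E'
from h import *
robot.command_gripper(50)
p,o=vpose(0); robot.movel(p,100,f_stop=15)
robot.command_gripper(10); print('w',robot.read_grip_width(),robot.read_wrist_force(),robot.read_tool_pos())
for k in list(np.arange(.13,1.56,.13))+[1.571,1.60,1.63]:
    p,o=vpose(k)
    r=robot.movel(p,80,frame=o,f_stop=35 if k>1.5 else 60)
    print(round(k,2),r,np.round(robot.read_wrist_force()),round(robot.read_grip_width(),1))
    if r:break
print(robot.read_t())
E
```

```text
w 17.698457307937435 [0.87986948 0.90195387 0.2765806 ] [575.69133958 340.26747833  98.06779391]
0.13 False [ 3.  7. -2.] 17.5
0.26 False [ 5.  7. -3.] 17.5
0.39 False [ 7.  9. -4.] 17.4
0.52 False [ 8. 10. -6.] 17.9
0.65 False [ 9. 13. -7.] 17.5
0.78 False [10. 15. -8.] 17.7
0.91 False [11. 18. -9.] 18.0
1.04 False [ 10.  21. -10.] 17.6
1.17 False [  9.  24. -10.] 18.0
1.3 False [  8.  26. -11.] 17.7
1.43 False [  5.  28. -10.] 17.8
1.57 True [ 9. -0. -3.] 18.4
11.2667
```

Run:
```python
from h import *
print(robot.read_tool_pos(),robot.read_grip_width())
robot.command_gripper(50); robot.command_gripper(10)
print(robot.read_wrist_force(),robot.read_grip_width(),robot.read_tool_pos())
for k in (1.571,1.6,1.63):
    p,o=vpose(k); 
    r=robot.movel(p,40,frame=o,f_stop=25); print(k,r,np.round(robot.read_wrist_force()),robot.read_tool_pos())
    if r: break
robot.command_gripper(50)
p=robot.read_tool_pos(); robot.movel([p[0],p[1],230])
c=cam('wrist'); im=robot.get_image('wrist'); cv2.imwrite('pics/w2.png',im)
g=at('wrist',319,200,119,c)
print('stem px',proj('wrist',[507,354,119],c),'tip if shut',proj('wrist',[507+98*np.cos(1.371),354+98*np.sin(1.371),119],c))
import pickle; pickle.dump(c,open('w2.pkl','wb'))
```

```text
[525.23125624 426.06025113  98.1684535 ] 18.397854740050786
[ 7.32050688 -0.19348551 -3.20713138] 18.4150588121678 [525.26225314 426.13131149  98.09729603]
1.571 True [ 4.  3. -1.] [525.12431964 425.55786528  98.26552558]
stem px (np.float64(314.7642730707799), np.float64(268.559420090532)) tip if shut (np.float64(314.04083049765853), np.float64(170.25186964675518))
```

View pics/w2.png

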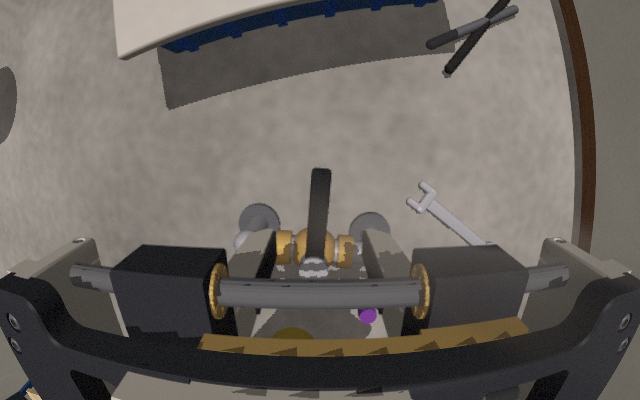

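The view shows the handle's tip at (321,170), while full shut predicts (314,170). It is about 0.06 rad short, so I'll push it to the stop with one open finger.

Run:
```python
from h import *
robot.command_gripper(50)
p,o=vpose(1.571); e=np.array([np.cos(1.371),np.sin(1.371)]); t=np.array([-e[1],e[0]])
def P(rad,off,z): return [*(S+rad*e+off*t),z]
robot.movel(P(78,0,200),frame=o); robot.movel(P(78,0,98),100,f_stop=15)
w=robot.read_grip_width(); f0=np.array(robot.read_wrist_force())
print('w',w)
for fs in (12,30):
    r=robot.movel(P(78,28,98),30,f_stop=fs)
    d=(np.array(robot.read_tool_pos())[:2]-S); print(r,'off',d@t,'handle angle err',(d@t-(w/2-9))/78,np.array(robot.read_wrist_force())-f0)
p=d; robot.movel(P(78,d@t-8,98),50); robot.movel(P(78,d@t-8,230))
c=cam('wrist'); im=robot.get_image('wrist'); cv2.imwrite('pics/w3.png',im[120:290,220:420].repeat(3,0).repeat(3,1))
print('stem px',proj('wrist',[507,354,119],c),'tip if shut',proj('wrist',[507+98*e[0],354+98*e[1],119],c))
```

```text
w 49.992314600566175
True off 11.769250616591169 handle angle err -0.054191111329383576 [ 5.60904352 -1.58833808 -1.13236778]
True off 11.761469799035545 handle angle err -0.05429086540060952 [ 5.87264175 -1.38773719 -1.52603974]
stem px (np.float64(321.20744635716005), np.float64(272.04736378729643)) tip if shut (np.float64(321.3086344499554), np.float64(174.8914874653196))
```

View pics/w3.png

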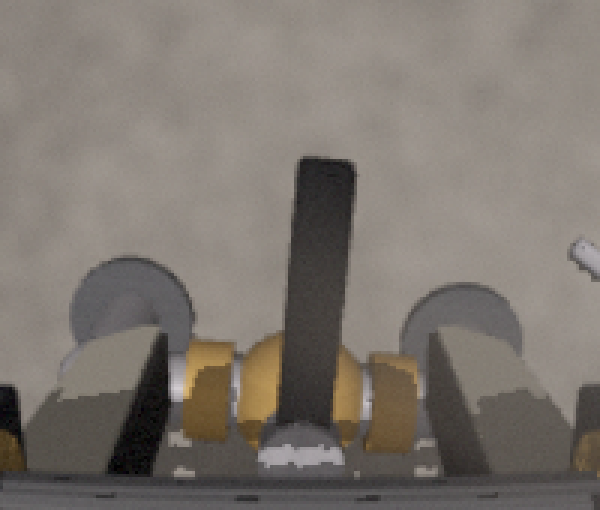

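The finger stalls at the same place under 30 N and the handle looks square to the pipe, so the valve is shut at its stop. The pot lever is next.

```bash
cat >> h.py <<'E'
YW=0.104; EX=np.array([np.cos(YW),np.sin(YW)]); EY=np.array([-EX[1],EX[0]])
PV=np.array([447,178])-120*np.cos(.44)*EY   # pivot axis point under grip
def lp(a,dz=0,r=120): return [*(PV+r*np.cos(a)*EY),165+r*np.sin(a)-19+dz]
E
python3 - <<'E'
from h import *
for w in(0,np.pi): print([np.round(robot.solve_ik(lp(a),downq(YW+np.pi/2+w)),2) for a in (.44,1.6,2.74)])
p=robot.read_tool_pos(); robot.movel([p[0],p[1],310])
js=[(abs(robot.solve_ik(lp(.44),downq(YW+np.pi/2+w))[5]),w) for w in (0,np.pi)]
o=downq(YW+np.pi/2+min(js)[1]); print(min(js))
robot.command_gripper(60)
robot.movep(lp(.44,100),o); robot.movel(lp(.44),100,f_stop=12)
robot.command_gripper(5); print('w',robot.read_grip_width(),robot.read_wrist_force(),robot.read_tool_pos())
if 12<robot.read_grip_width()<20:
  for a in np.arange(.54,2.75,.1):
    r=robot.movel(lp(a),70,f_stop=45)
    print(round(a,2),r,np.round(robot.read_wrist_force()),round(robot.read_grip_width(),1))
    if r or robot.read_grip_width()<10: break
print(robot.read_t(),robot.read_tool_pos()); cv2.imwrite('pics/t1.png',cv2.resize(robot.get_image('top')[140:300,170:400],None,fx=3,fy=3))
cv2.imwrite('pics/s1.png',robot.get_image('scene'))
E
```

```text
[array([ 0.28,  0.25,  1.85, -0.  ,  1.04, -1.39]), array([ 0.04,  0.14,  1.8 , -0.  ,  1.2 , -1.63]), array([-0.18,  0.24,  1.88, -0.  ,  1.03, -1.86])]
[array([ 0.28,  0.25,  1.85, -0.  ,  1.04,  1.75]), array([ 0.04,  0.14,  1.8 , -0.  ,  1.2 ,  1.51]), array([-0.18,  0.24,  1.88, -0.  ,  1.03,  1.28])]
(np.float64(1.3926308733854698), 0)
w 15.135451462818894 [-2.76900641 10.5437175   3.04089072] [446.90150493 179.46642215 197.48017656]
0.54 False [-4. 10.  7.] 15.1
0.64 False [-5. 11. 10.] 14.9
0.74 False [-6. 13. 13.] 14.7
0.84 False [-0.  6.  4.] 18.0
0.94 False [-2.  5.  8.] 15.3
1.04 False [-3.  7. 10.] 15.2
1.14 False [-4.  7. 17.] 15.0
1.24 False [-2.  3. 16.] 15.1
1.34 False [-2.  3. 14.] 14.9
1.44 False [-1.  3. 12.] 15.4
1.54 False [1. 2. 9.] 15.1
1.64 False [1. 0. 8.] 15.1
1.74 False [3. 0. 6.] 14.9
1.84 False [3. 1. 4.] 15.2
1.94 False [5. 1. 2.] 15.2
2.04 False [6. 1. 2.] 14.9
2.14 False [ 5.  1. -1.] 15.3
2.24 False [ 5.  3. -2.] 14.9
2.34 False [ 4.  1. -3.] 15.2
2.44 False [ 3.  3. -2.] 15.1
2.54 False [ 3.  4. -3.] 15.2
2.64 False [ 3.  3. -3.] 15.1
2.74 False [ 1. 13.  3.] 15.4
31.0417 [469.06899516 -38.32872414 192.95253022]
```

View pics/s1.png

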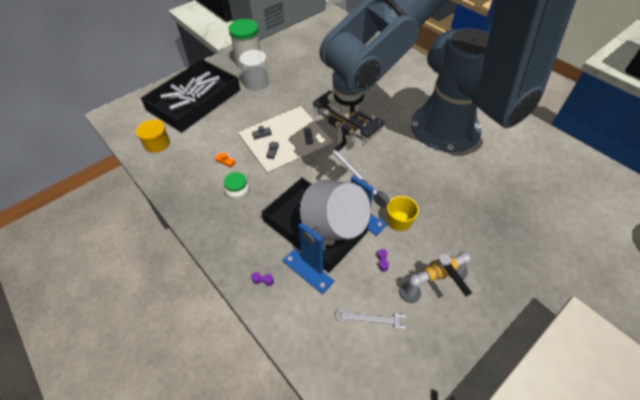

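The scene shows the pot inverted over the tray, gripper on the lever at (345,135), valve handle square at (455,275). Now back upright.

Run:
```python
from h import *
robot.dwell(.5)
for a in list(np.arange(2.64,.5,-.1))+[.44,.40,.36]:
    r=robot.movel(lp(a),70,f_stop=45 if a>.5 else 15); w=robot.read_grip_width()
    if r or w<10 or w>17 or a<.5: print(round(a,2),r,np.round(robot.read_wrist_force()),round(w,1),robot.read_tool_pos())
    if r or w<10: break
robot.command_gripper(60); p=robot.read_tool_pos(); robot.movel([p[0],p[1],330]); 
robot.movep([450,-150,340],downq(YW+np.pi/2)); print(robot.read_t())
a=cv2.resize(robot.get_image('top')[140:300,170:400],None,fx=3.4,fy=3.4); cv2.imwrite('pics/t2.png',a)
```

```text
0.44 False [ 5. -1. -2.] 15.4 [446.96259654 178.282355   196.45857786]
0.4 False [ 3. -6.  5.] 15.0 [446.84764562 179.79778606 192.56723041]
0.36 False [  5. -22.  20.] 15.4 [448.24699077 180.07660369 189.74238965]
42.85
```

View pics/t2.png

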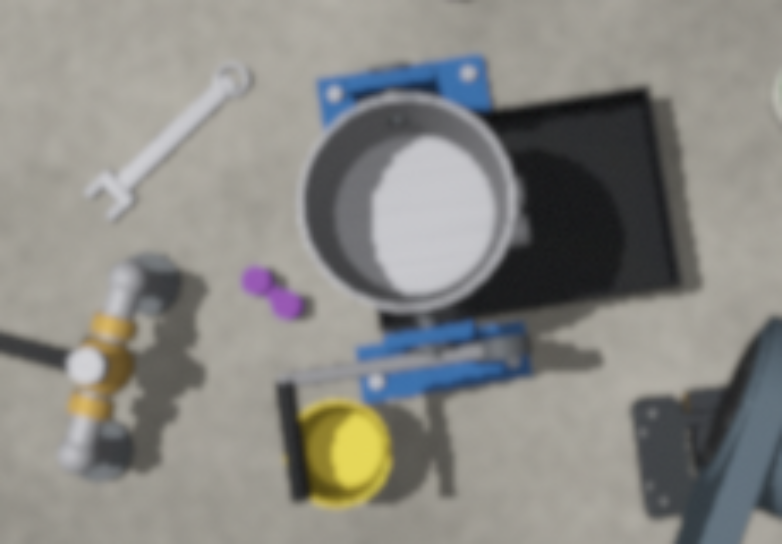

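The pot is empty and upright at its stop. One link shows in the tray at (520,220), the rest are under the pot, and none lie outside. Next I look at the board from above, with a top crop for a fresh tee count.

Run:
```python
from h import *
robot.movep([430,-330,340],downq(YW+np.pi/2))
c=cam('wrist'); im=robot.get_image('wrist'); cv2.imwrite('pics/w4.png',im)
import pickle; pickle.dump(c,open('w4.pkl','wb'))
for P in [(548,-308,22),(526,-398,22),(414,-278,22)]: print(np.round(proj('wrist',P,c)))
print(robot.read_t())
```

```text
[324. 235.]
[271. 217.]
[352. 157.]
43.7
```

View pics/w4.png

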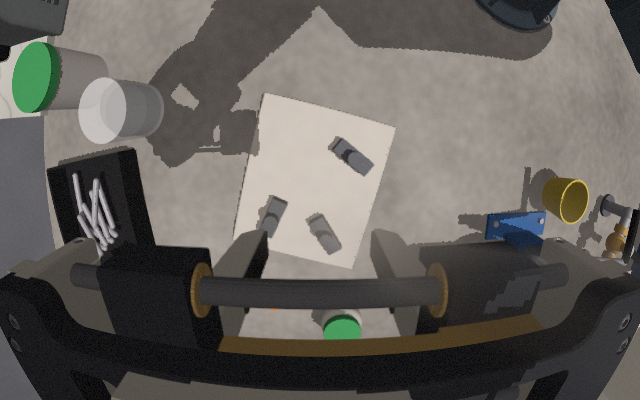

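Three dark tees are at (352,157), (272,215) and (324,233), unmoved. Next I fit their outlines and pick them one at a time.

```bash
cat >> h.py <<'E'
def tees(im,c,z=27):
    hsv=cv2.cvtColor(im,cv2.COLOR_BGR2HSV)
    cor=[(371,-205),(371,-465),(640,-465),(640,-205)]
    m=cv2.inRange(cv2.cvtColor(im,cv2.COLOR_BGR2GRAY),0,125); out=[]
    for k in cv2.findContours(m,0,1)[0]:
        if 60<cv2.contourArea(k)<4000:
            w=np.array([at('wrist',*p[0],z,c)[:2] for p in k],np.float32)
            r=cv2.minAreaRect(w); (x,y),(a,b),_=r
            if not(370<x<620 and -460<y<-210) or not(45<max(a,b)<110 and 20<min(a,b)<60): continue
            B=cv2.boxPoints(r); e=[B[1]-B[0],B[2]-B[1]]; e=max(e,key=np.linalg.norm)
            out.append((round(x,1),round(y,1),round(float(np.arctan2(e[1],e[0])),3),round(max(a,b),1),round(min(a,b),1)))
    return out
def pick(x,y,yaw):
    """yaw = bar direction; look from above once, refine, grip"""
    o=min((downq(yaw+np.pi/2+w) for w in(0,np.pi)),key=lambda q_:abs(robot.solve_ik([x,y,200],q_)[5]))
    robot.movep([x,y,320],o); robot.movel([x,y,80],200); robot.command_gripper(60)
    robot.movel([x,y,15],80,f_stop=12); robot.command_gripper(10)
    w=robot.read_grip_width(); p=robot.read_tool_pos(); robot.movel([x,y,320],250)
    print('pick',w,p,'after lift',robot.read_grip_width()); return robot.read_grip_width()>8
PM=np.array([622.5,89])
def place(off,yaw=YW+np.pi/2):
    o=min((downq(yaw+w) for w in(0,np.pi)),key=lambda q_:abs(robot.solve_ik([*PM,250],q_)[5]))
    t=PM+off*np.array([np.cos(yaw),np.sin(yaw)])
    robot.movep([*t,320],o); print('carry',robot.read_grip_width())
    h=robot.movel([*t,150 if off else 165],120,f_stop=12); robot.command_gripper(40); print('place',h,robot.read_tool_pos(),robot.read_t())
    robot.movel([*t,330],200)
E
python3 - <<'E'
from h import *
import pickle
T=tees(cv2.imread('pics/w4.png'),pickle.load(open('w4.pkl','rb'))); print(T)
if len(T)==3:
    x,y,a=T[0][:3]; g=pick(x,y,a)
    if g: place(-22)
E
```

```text
[(544.8, -308.2, 0.651, 71.0, 28.9), (412.0, -281.6, 1.004, 73.8, 27.5)]
```

Run:
```python
from h import *
for (x,y,a),off in zip([(544.8,-308.2,.651),(412,-281.6,1.004)],(-22,22)):
    if not pick(x,y,a): break
    place(off)
robot.movep([400,-380,340],downq(YW+np.pi/2))
c=cam('wrist'); im=robot.get_image('wrist'); cv2.imwrite('pics/w5.png',im)
print(tees(im,c),robot.read_t())
cv2.imwrite('pics/t3.png',cv2.resize(robot.get_image('top')[130:310,240:490],None,fx=3,fy=3))
```

```text
pick 25.583050905900325 [ 544.80641199 -308.18694497   15.08341292] after lift 25.985911048715646
carry 25.56600611575744
place False [624.79843295  67.12419837 150.0557295 ] 54.05Traceback (most recent call last):
  File "<stdin>", line 3, in <module>
  File "h.py", line 50, in pick
    o=min((downq(yaw+np.pi/2+w) for w in(0,np.pi)),key=lambda q_:abs(robot.solve_ik([x,y,200],q_)[5]))
  File "h.py", line 50, in <lambda>
    o=min((downq(yaw+np.pi/2+w) for w in(0,np.pi)),key=lambda q_:abs(robot.solve_ik([x,y,200],q_)[5]))
                                                                     ~~~~~~~~~~~~~~~~~~~~~~~~~~~~^^^
TypeError: 'NoneType' object is not subscriptable
```

```bash
cat > fix.py <<'E'
s=open('h.py').read()
s=s.replace("key=lambda q_:abs(robot.solve_ik([x,y,200],q_)[5])","key=lambda q_:j6([x,y,200],q_)").replace("key=lambda q_:abs(robot.solve_ik([*PM,250],q_)[5])","key=lambda q_:j6([*PM,250],q_)")
s+="""
def j6(p,o):
    j=robot.solve_ik(p,o); return 9 if j is None else abs(j[5])
"""
open('h.py','w').write(s)
E
python3 fix.py
python3 - <<'E'
from h import *
if pick(412,-281.6,1.004): place(22)
robot.movep([400,-380,340],downq(YW+np.pi/2))
c=cam('wrist'); im=robot.get_image('wrist'); cv2.imwrite('pics/w5.png',im)
print(tees(im,c),robot.read_t())
cv2.imwrite('pics/t3.png',cv2.resize(robot.get_image('top')[130:310,240:490],None,fx=3,fy=3))
E
```

```text
pick 26.07356838738899 [ 411.89705306 -281.52185818   15.03979831] after lift 25.645685525760214
carry 25.82892309174924
place False [620.25334188 110.90124699 150.05715923] 65.1833
[] 69.6833
```

View pics/t3.png

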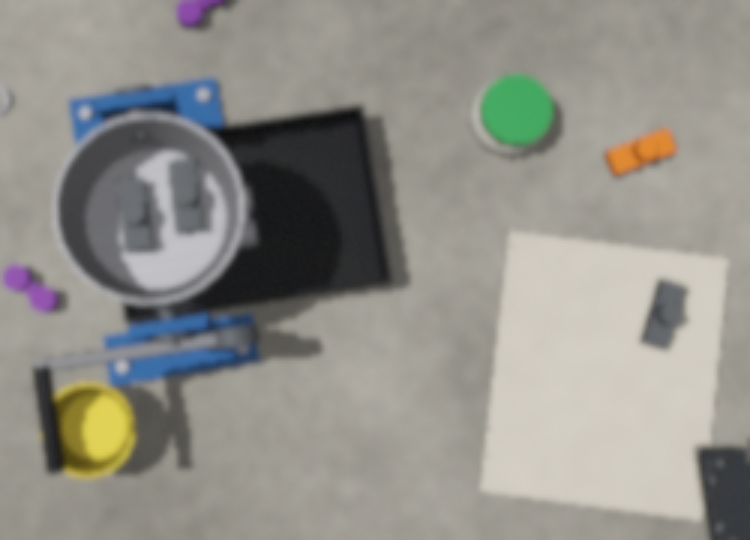

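Two tees are in the pot; the third is unmoved at px (461.7,235). Picking it now.

Run:
```python
from h import *
x,y,_=at('top',461.6,235,27); print(x,y)
if pick(x,y,-.24): place(0)
p=[480,40,400]
robot.movep(p,downq(YW-np.pi/2)); c=cam('wrist'); im=robot.get_image('wrist'); cv2.imwrite('pics/w6.png',im)
print(robot.read_t())
```

```text
525.0060565902868 -398.2043786344046
pick 26.35862253710714 [ 525.02369947 -398.1173109    15.09992569] after lift 26.00804243977396
carry 26.234721713287865
place False [622.52769416  88.97600423 165.06694453] 81.375
83.1
```

View pics/w6.png

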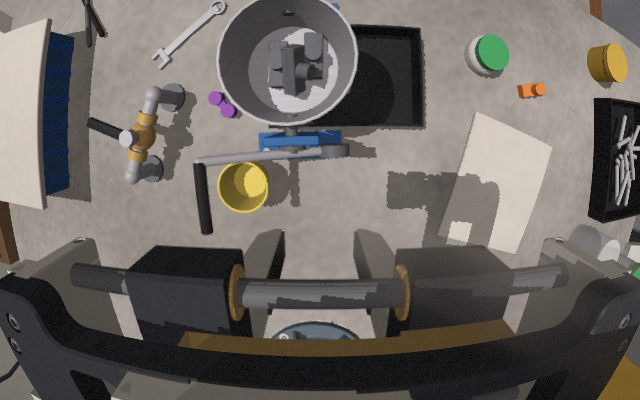

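The wrist view shows all three tees in the pot around (295,65), the board empty and no link outside the tray. I'll check the links in the tray from its open side before opening the valve.

Run:
```python
from h import *
s=robot.get_image('scene')[150:300,230:430]
robot.movep([560,-200,330],downq(YW-np.pi/2))
c=cam('wrist'); w=robot.get_image('wrist'); u,v=proj('wrist',[610,0,20],c); print(u,v)
u,v=int(u),int(v); w=w[max(v-80,0):v+80,max(u-110,0):u+110]
g=lambda i:cv2.convertScaleAbs(cv2.resize(i,(400,300),interpolation=2),alpha=2.0)
cv2.imwrite('pics/c7.png',np.hstack([g(s),g(w)]))
```

```text
198.50171320154485 124.64311216829866
```

View pics/c7.png

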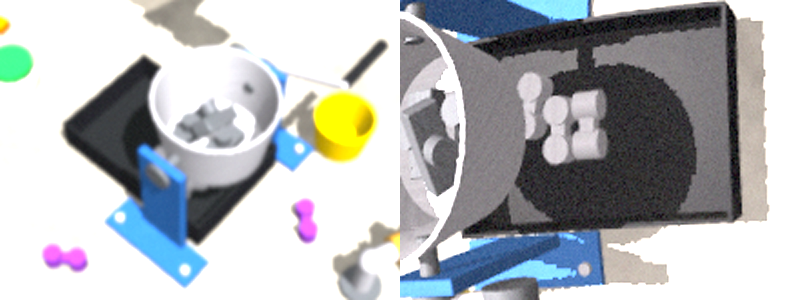

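All three links lie in the tray at (530,105), (560,130) and (590,125) in the right half. Now opening the valve by straddling the handle and pushing it to the open stop.

Run:
```python
from h import *
robot.movep([400,100,400],downq(YW-np.pi/2))
robot.command_gripper(45)
p,o=vpose(1.516,300); robot.movep(p,o)
p,_=vpose(1.516); robot.movel([p[0],p[1],98],150,f_stop=12); print(robot.read_tool_pos())
for k in list(np.arange(1.4,.05,-.12))+[0,-.05,-.1,-.15,-.2,-.25,-.3,-.35,-.4]:
    p,o=vpose(k); r=robot.movel(p,80 if k>.1 else 30,frame=o,f_stop=28)
    if r or k<.1: print(round(k,2),r,np.round(robot.read_wrist_force(),1))
    if r: break
P=np.array(robot.read_tool_pos()); d=P[:2]-S; print('tool k',np.arctan2(d[1],d[0])-TH,robot.read_t())
# back off a little anticlockwise, lift
a=TH+k; robot.movel([P[0]-8*np.sin(a),P[1]+8*np.cos(a),98],50); robot.movel([P[0]-8*np.sin(a),P[1]+8*np.cos(a),230])
c=cam('wrist'); im=robot.get_image('wrist'); cv2.imwrite('pics/w8.png',im[120:290,220:420].repeat(3,0).repeat(3,1))
```

```text
[525.03744292 422.01681349  98.94552117]
0.08 False [-2.6  1.3  0.4]
0 False [-1.2  2.1 -0.1]
-0.05 False [-2.   2.   0.1]
-0.1 False [-0.9  1.4 -0.5]
-0.15 False [-1.   0.8 -0.4]
-0.2 False [-1.2  1.5  0.1]
-0.25 False [-0.2  9.5 -1.2]
-0.3 True [ 3.1  9.7 -2.6]
tool k -0.22687818117468944 93.975
```

View pics/w8.png

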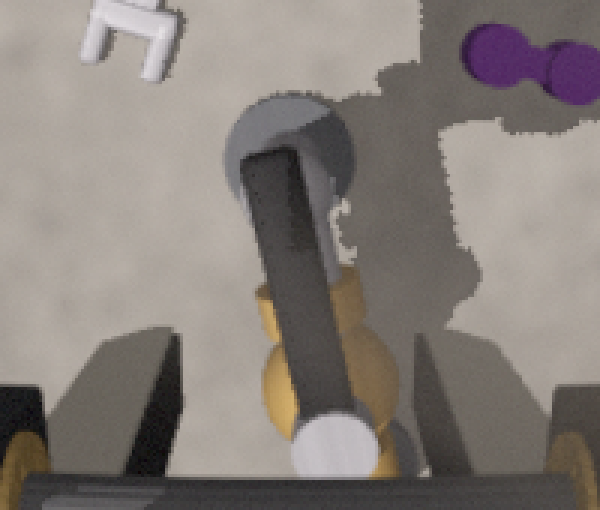

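The handle looks in line with the pipe. One more direct push will confirm it is at the stop.

Run:
```python
from h import *
p=np.array(robot.read_tool_pos()); robot.movel([p[0],p[1],98],150,f_stop=12)
w=robot.read_grip_width(); a=TH-.034; e=np.array([np.cos(a),np.sin(a)]); t=np.array([-e[1],e[0]])
for fs in (12,30):
    P=np.array(robot.read_tool_pos()); r=robot.movel([*(P[:2]-25*t),98],30,f_stop=fs)
    P=np.array(robot.read_tool_pos()); d=P[:2]-S; print(r,d@t,'handle k',-.034+(d@t+w/2-9)/(d@e),np.round(robot.read_wrist_force(),1))
robot.movel([*(P[:2]+9*t),98],50); P=robot.read_tool_pos(); robot.movel([P[0],P[1],300])
robot.movep([420,250,380],robot.read_tool_rot())
m=robot.get_image('top')[180:300,180:340]; cv2.imwrite('pics/t9.png',cv2.resize(m,None,fx=5,fy=5,interpolation=2)); print(robot.read_t())
```

```text
True -12.851412406480081 handle k -0.025913729668115858 [ 1.   4.5 -0.1]
True -12.995406010257119 handle k -0.027996434979432105 [ 3.6  9.6 -2.9]
99.9333
```

View pics/t9.png

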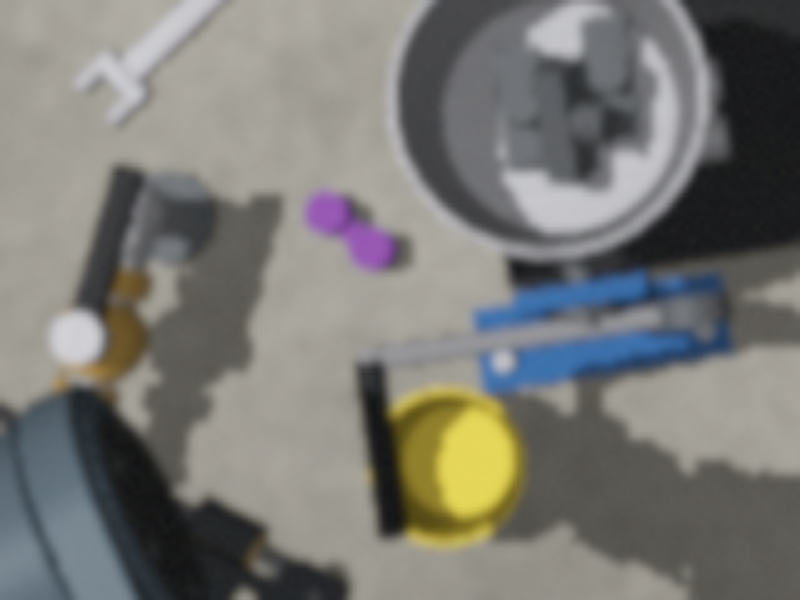

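The picture shows the handle in line with the pipe at (100,250), the tees in the pot at (570,100) and the pot upright. The handle stalls at the same place under both pushes, so the valve is open at its stop. Handing in.

```bash
python3 -c "
from plant import robot
robot.dwell(.5); print(robot.finish_job())"
```

```text
the job is handed in; nothing more can be done
None
```

The job is handed in, with no verdict returned: all three links are in the tray, the pot is upright with all three tees in it, and the valve was shut for the tipping and is now open at its stop (about 100 s used).

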